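# Refit the farrier's anvil-tool holder in the same order

## Task

Move the four steel anvil tools, one at a time, from the socket blocks in the grey tray into the four holes of the plywood holder, keeping their order: the tool at the robot's left end of the tray goes into the hole next to the steel bow handle, its neighbour into the next hole, and so on to the last. Each must stand upright, its shank down the hole and its flange flat on the holder; do not let a tool drop.

Things in the scene. Friction and masses are not known exactly. Their poses are not given: they have to be found in the camera images.
- cutter: Hot cutter: head a 44 mm ridge along y, 30 mm wide tapering to a 6 mm edge, top at 72 mm. Loose steel, 0.5 kg: 58 mm square flange 8 mm thick, 20 mm square shank 28 mm long below it, 30 mm square neck to grip (8 to 48 mm above origin; grip across the row), head on top. Origin: centre of the flange's underside, resting on the block; x roughly across the row, z up.
- cone: Cone: head a round pointed cone, 30 mm across at its foot, tip at 72 mm. Loose steel, 0.5 kg: 58 mm square flange 8 mm thick, 20 mm square shank 28 mm long below it, 30 mm square neck to grip (8 to 48 mm above origin; grip across the row), head on top. Origin: centre of the flange's underside, resting on the block; x roughly across the row, z up.
- fork: Bending fork: head a 30 x 48 mm bar (long along y) with two upright 14 mm pins, top at 72 mm. Loose steel, 0.5 kg: 58 mm square flange 8 mm thick, 20 mm square shank 28 mm long below it, 30 mm square neck to grip (8 to 48 mm above origin; grip across the row), head on top. Origin: centre of the flange's underside, resting on the block; x roughly across the row, z up.
- dome: Doming stake: the shortest, head a low round button 30 mm across, top at 56 mm. Loose steel, 0.5 kg: 58 mm square flange 8 mm thick, 20 mm square shank 28 mm long below it, 30 mm square neck to grip (8 to 48 mm above origin; grip across the row), head on top. Origin: centre of the flange's underside, resting on the block; x roughly across the row, z up.
- block_cutter: Fixed square wooden socket block holding the cutter at the start, one of four alike in a row, 76 mm apart, in a low grey tray 24 mm high. 64 x 64 x 42 mm high with a 38 mm square hole from top to bottom. Origin: centre of its underside, 6 mm above the table; x across the row, y along it to the robot's left, z up.
- block_cone: Fixed square wooden socket block holding the cone at the start, one of four alike in a row, 76 mm apart, in a low grey tray 24 mm high. 64 x 64 x 42 mm high with a 38 mm square hole from top to bottom. Origin: centre of its underside, 6 mm above the table; x across the row, y along it to the robot's left, z up.
- block_fork: Fixed square wooden socket block holding the fork at the start, one of four alike in a row, 76 mm apart, in a low grey tray 24 mm high. 64 x 64 x 42 mm high with a 38 mm square hole from top to bottom. Origin: centre of its underside, 6 mm above the table; x across the row, y along it to the robot's left, z up.
- block_dome: Fixed square wooden socket block holding the dome at the start, one of four alike in a row, 76 mm apart, in a low grey tray 24 mm high. 64 x 64 x 42 mm high with a 38 mm square hole from top to bottom. Origin: centre of its underside, 6 mm above the table; x across the row, y along it to the robot's left, z up.
- holder: The empty plywood holder, fixed on the table: 80 mm (x) by 304 mm (y), 42 mm high; origin at the centre of its underside at table height, z up. Four 38 mm square holes from top to bottom in a row along its y axis, centred at y = +114, +38, -38, -114 mm, x = 0. The tools' flanges are to rest on its top face.
- handle_end: Fixed plywood end block of the holder, 80 x 30 x 42 mm high, with a 60 mm wide steel bow handle on it (top 66 mm above the table). Origin: centre of its underside, 168 mm from the holder's origin along the row, at its +y or its -y end (differs between starts). At the other end is a plain block without a handle.
Not all that is in view belongs to the job. What is shaped like the cone but green is not meant. Leave any red look-alike of the dome alone.

How it is judged:
At the end, for the whole second after the job is handed in: All four tools at rest in the holder: flange within 4 mm of its top, upright within 0.08 rad and within 12 mm of the row's centre line, one to a hole, in the order of their blocks: from the robot's left in the tray = from the handle end in the holder (x of cutter in the frame of holder between -0.012 and 0.012 m and z of cutter in the frame of holder between 0.038 and 0.046 m and angle between each of cutter, cone, fork, dome's own z axis and vertical below 0.08 rad and linear speed of each of cutter, cone, fork, dome below 0.02 m/s and x of cone in the frame of holder between -0.012 and 0.012 m and z of cone in the frame of holder between 0.038 and 0.046 m and x of fork in the frame of holder between -0.012 and 0.012 m and z of fork in the frame of holder between 0.038 and 0.046 m and x of dome in the frame of holder between -0.012 and 0.012 m and z of dome in the frame of holder between 0.038 and 0.046 m and (y of block_cutter in the frame of block_cone below 0 m or (horizontal distance between cutter and handle_end below 0.092 m and horizontal distance between cone and handle_end above 0.092 m) or (horizontal distance between cutter and handle_end below 0.168 m and horizontal distance between cone and handle_end above 0.168 m) or (horizontal distance between cutter and handle_end below 0.244 m and horizontal distance between cone and handle_end above 0.244 m)) and (y of block_cutter in the frame of block_fork below 0 m or (horizontal distance between cutter and handle_end below 0.092 m and horizontal distance between fork and handle_end above 0.092 m) or (horizontal distance between cutter and handle_end below 0.168 m and horizontal distance between fork and handle_end above 0.168 m) or (horizontal distance between cutter and handle_end below 0.244 m and horizontal distance between fork and handle_end above 0.244 m)) and (y of block_cutter in the frame of block_dome below 0 m or (horizontal distance between cutter and handle_end below 0.092 m and horizontal distance between dome and handle_end above 0.092 m) or (horizontal distance between cutter and handle_end below 0.168 m and horizontal distance between dome and handle_end above 0.168 m) or (horizontal distance between cutter and handle_end below 0.244 m and horizontal distance between dome and handle_end above 0.244 m)) and (y of block_cone in the frame of block_cutter below 0 m or (horizontal distance between cone and handle_end below 0.092 m and horizontal distance between cutter and handle_end above 0.092 m) or (horizontal distance between cone and handle_end below 0.168 m and horizontal distance between cutter and handle_end above 0.168 m) or (horizontal distance between cone and handle_end below 0.244 m and horizontal distance between cutter and handle_end above 0.244 m)) and (y of block_cone in the frame of block_fork below 0 m or (horizontal distance between cone and handle_end below 0.092 m and horizontal distance between fork and handle_end above 0.092 m) or (horizontal distance between cone and handle_end below 0.168 m and horizontal distance between fork and handle_end above 0.168 m) or (horizontal distance between cone and handle_end below 0.244 m and horizontal distance between fork and handle_end above 0.244 m)) and (y of block_cone in the frame of block_dome below 0 m or (horizontal distance between cone and handle_end below 0.092 m and horizontal distance between dome and handle_end above 0.092 m) or (horizontal distance between cone and handle_end below 0.168 m and horizontal distance between dome and handle_end above 0.168 m) or (horizontal distance between cone and handle_end below 0.244 m and horizontal distance between dome and handle_end above 0.244 m)) and (y of block_fork in the frame of block_cutter below 0 m or (horizontal distance between fork and handle_end below 0.092 m and horizontal distance between cutter and handle_end above 0.092 m) or (horizontal distance between fork and handle_end below 0.168 m and horizontal distance between cutter and handle_end above 0.168 m) or (horizontal distance between fork and handle_end below 0.244 m and horizontal distance between cutter and handle_end above 0.244 m)) and (y of block_fork in the frame of block_cone below 0 m or (horizontal distance between fork and handle_end below 0.092 m and horizontal distance between cone and handle_end above 0.092 m) or (horizontal distance between fork and handle_end below 0.168 m and horizontal distance between cone and handle_end above 0.168 m) or (horizontal distance between fork and handle_end below 0.244 m and horizontal distance between cone and handle_end above 0.244 m)) and (y of block_fork in the frame of block_dome below 0 m or (horizontal distance between fork and handle_end below 0.092 m and horizontal distance between dome and handle_end above 0.092 m) or (horizontal distance between fork and handle_end below 0.168 m and horizontal distance between dome and handle_end above 0.168 m) or (horizontal distance between fork and handle_end below 0.244 m and horizontal distance between dome and handle_end above 0.244 m)) and (y of block_dome in the frame of block_cutter below 0 m or (horizontal distance between dome and handle_end below 0.092 m and horizontal distance between cutter and handle_end above 0.092 m) or (horizontal distance between dome and handle_end below 0.168 m and horizontal distance between cutter and handle_end above 0.168 m) or (horizontal distance between dome and handle_end below 0.244 m and horizontal distance between cutter and handle_end above 0.244 m)) and (y of block_dome in the frame of block_cone below 0 m or (horizontal distance between dome and handle_end below 0.092 m and horizontal distance between cone and handle_end above 0.092 m) or (horizontal distance between dome and handle_end below 0.168 m and horizontal distance between cone and handle_end above 0.168 m) or (horizontal distance between dome and handle_end below 0.244 m and horizontal distance between cone and handle_end above 0.244 m)) and (y of block_dome in the frame of block_fork below 0 m or (horizontal distance between dome and handle_end below 0.092 m and horizontal distance between fork and handle_end above 0.092 m) or (horizontal distance between dome and handle_end below 0.168 m and horizontal distance between fork and handle_end above 0.168 m) or (horizontal distance between dome and handle_end below 0.244 m and horizontal distance between fork and handle_end above 0.244 m))); the robot touches nothing.
It fails at once if a tool is dropped (moves faster than 0.7 m/s while no finger touches it) ((linear speed of cutter above 0.7 m/s and contact force between the fingers and cutter below 0.1 N) or (linear speed of cone above 0.7 m/s and contact force between the fingers and cone below 0.1 N) or (linear speed of fork above 0.7 m/s and contact force between the fingers and fork below 0.1 N) or (linear speed of dome above 0.7 m/s and contact force between the fingers and dome below 0.1 N)).
It also fails if it takes over 112 s, if anything falls off the work surface, if the arm or the gripper's body presses on something with over 40 N, if the wrist force passes 120 N, or if a joint passes its speed limit or range.

## Robot

A 6-joint arm with a two-finger parallel gripper is mounted at the origin on the work surface. World frame = base frame: x ahead of the robot, y to its left, z up, the work surface at z = 0. Lengths are in m, angles in rad, forces in N, time in s.
With the tool pointing down it reaches from about 0.35 to 0.85 m from the base axis. Payload 8.1 kg.
Tool frame: the origin (TCP) lies midway between the tips of the shut fingers; the grasp point (between the pads) lies 19 mm behind it; z points along the fingers, y is the line along which they close (so a half turn about z gives the same grasp; the last joint's range is limited). The gripper opens to 93 mm and grips with 3 to 60 N. Pads are 15 mm wide; open, the fingers measure 128 mm over their backs; the gripper's body (75 mm by 188 mm) begins 65 mm behind the grasp point.
Start: joints at [-1.425, 0.13, 1.488, -0, 1.523, -0.085], TCP at [0.137, -0.584, 0.219] pointing down, gripper open.
Joint ranges: [-2.96, 2.96], [-0.89, 2.26], [0.02, 2.5], [-1.34, 4.48], [0, 2.73], [-2.66, 2.66]. Speed limits (rad/s): [2.39, 2.39, 2.79, 3.14, 3.14, 3.14].

## Interface

Orientations are given as a rotation vector (axis times angle).
In Python, from plant import read_state, read_camera, camera_model, close_job gives the robot as it stands. The module is installed in compiled form; this text tells all that it offers.
- The arm moves only by the tool carry_out, never from a script. Its argument "moves" is a list of rows, each an object of numbers: "jaw": the finger opening in m, from 0 to 0.093; "dx", "dy", "dz": the shift along the tool's x, y, z in m; "yaw": the turn about the tool's z in rad. In form: [{"jaw": .., "dx": .., "dy": .., "dz": .., "yaw": ..}, ...]. A call has 1 to 8 rows; each row shifts and turns the commanded pose from where the row before left it, along the tool's axes as they then stand; what a row does not reach is not made up. A row lasts 1/8 s, in which the tool goes at most 62.5 mm and 10.7 degrees, less where a joint would pass 70% of its speed; a pose out of reach is approached as far as the arm can. A call is refused whole if a number of a shift passes 0.0625 or a number of a turn 0.188, either way. A call with a gripper value outside its range is refused whole. The fingers move at their own pace and stop on an object; "grip_force" is the grip in N (left out, the last holds). Time passes only in rows, so rows that do not move let the fingers close. It gives the time, the measured TCP pose, the force, the opening and the grip force at its end, in the units of the state.
- read_state(): the state, without advancing time (a new reading comes with each control period).
- read_camera(name): name is "scene" or "top" or "wrist"; returns the picture (420x560x3 uint8, red, green, blue); there is no depth.
- camera_model(name): a dict with "camera_matrix" (3x3 intrinsics, pixels), "view" (4x4, takes a point from world to camera coordinates). Camera axes: x right, y up, looking along -z (the intrinsics and any distortion apply to the point x, -y, -z); pixel columns grow to the right and rows downward; lengths in m; the calibration is good to about 2 mm. A picture is of the moment at which its call begins: read the wrist's pose just before it. camera_model takes no time and is no camera call; for the wrist camera it gives the pose at the moment of the call.
- close_job(): hands the job in; it is judged then, once.
The state is a dict: "t": time; "q": joint angles; "dq": joint speeds; "joint_torque": joint torques, N m; "tool_pos": TCP position; "orientation": TCP orientation; "force": force on the tool from outside, world axes, zero at the start; "wrist_torque": the same for the moment, N m; "opening": finger opening in m; "gripper_force": force on a finger pad.
Only numpy, scipy, OpenCV 4.12 (cv2) and the standard library are available. Lean on these libraries where they do the work, as an engineer would, in place of code of your own. Each camera call takes 0.05 s, during which the arm holds its last target. There are 200 camera calls.

## Working session

There is one attempt and no reset: what is moved stays moved. The work goes in short steps, Python scripts to look and compute and a tool call to move; the robot and the scene stay as the last step left them, time stands still between calls to the robot, and variables do not carry over. Pictures are saved under pics/ and viewed, at most 14 in all, crops included, and the job is handed in when it is done.

Besides the shell and the picture viewer there is one more tool, called after "Request:" in YAML: its name, and indented under it one key for each argument. carry_out: Moves the arm, as the interface text tells. Its arguments: {"type":"object","properties":{"moves":{"type":"array","items":{"type":"object","properties":{"jaw":{"type":"number"},"dx":{"type":"number"},"dy":{"type":"number"},"dz":{"type":"number"},"yaw":{"type":"number"}}}},"grip_force":{"type":"number"}},"required":["moves"]}

```bash
mkdir -p pics; cat > h.py <<'E'
import numpy as np, cv2
from plant import *
def snap(n,f):
    im=read_camera(n); cv2.imwrite('pics/'+f,im[:,:,::-1]); return im
def ray(n,uv,z,m=None):
    m=m or camera_model(n); K=np.array(m['camera_matrix']);V=np.array(m['view'])
    out=[]
    for (u,v) in np.atleast_2d(uv):
        d=np.linalg.inv(K)@[u,v,1]; d=np.array([d[0],-d[1],-d[2]])
        d=V[:3,:3].T@d; c=-V[:3,:3].T@V[:3,3]
        out.append(c+d*(z-c[2])/d[2])
    return np.array(out)
def proj(n,P):
    m=camera_model(n); K=np.array(m['camera_matrix']);V=np.array(m['view'])
    p=(V[:3,:3]@np.atleast_2d(P).T).T+V[:3,3]; p=p*[1,-1,-1]; q=(K@p.T).T; return q[:,:2]/q[:,2:]
E
python3 - <<'E'
from h import *
np.set_printoptions(precision=4,suppress=True)
a=snap('top','top.png');snap('scene','scene.png')
print(camera_model('top'));print(read_state())
E
```

```text
{'camera_matrix': array([[433.9545,   0.    , 278.8074],
       [  0.    , 433.9545, 208.8659],
       [  0.    ,   0.    ,   1.    ]]), 'view': array([[ 0.0047, -0.9996,  0.0291, -0.0597],
       [ 0.997 ,  0.007 ,  0.0766, -0.5634],
       [-0.0768,  0.0286,  0.9966, -1.3   ],
       [ 0.    ,  0.    ,  0.    ,  1.    ]])}
{'t': 0.1, 'q': array([-1.4254,  0.1311,  1.4891,  0.    ,  1.523 , -0.0854]), 'dq': array([-0.0012, -0.0011, -0.0032, -0.0001,  0.0021, -0.0005]), 'joint_torque': array([  0.002 , -56.1337, -49.3097,   0.0771,   0.0291,  -0.    ]), 'tool_pos': array([ 0.1372, -0.5836,  0.2177]), 'orientation': array([-3.119 , -0.3615,  0.0001]), 'force': array([-0.3615, -0.6318, -0.1691]), 'wrist_torque': array([-0.0326, -0.0143, -0.027 ]), 'gripper_force': 0.0, 'opening': 0.09296929288443855}
```

View pics/top.png

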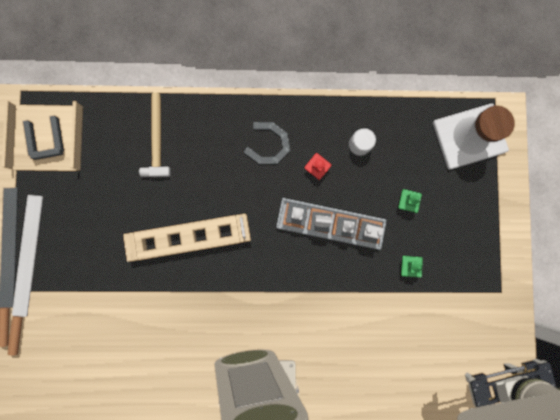

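View pics/scene.png

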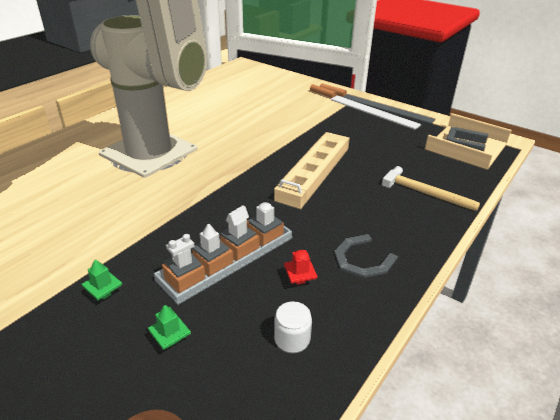

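The top view shows the tray tools at about (297,213), (323,220), (349,227) and (372,233). The holder holes are at (226,230), (200,235), (175,239) and (149,243), with the handle at the right (robot's -y) end at (243,228). Look-alikes are the green cones at (410,201) and (412,267) and the red dome at (318,167), which I leave alone. From the robot's left, the tray order looks like dome, cutter, cone, fork. I'll check this in a close crop.

```bash
python3 - <<'E'
from h import *
a=cv2.imread('pics/top.png')
c=cv2.resize(a[190:270,115:395],None,fx=2.85,fy=2.85,interpolation=cv2.INTER_CUBIC)
b=cv2.imread('pics/scene.png')[180:310,140:320]
d=cv2.resize(b,(498,360),interpolation=cv2.INTER_CUBIC)
o=np.zeros((590,798,3),np.uint8);o[:228,:798]=c[:228,:798];o[230:590,:498]=d
cv2.imwrite('pics/crop.png',o)
E
```

```text
(no output)
```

View pics/crop.png

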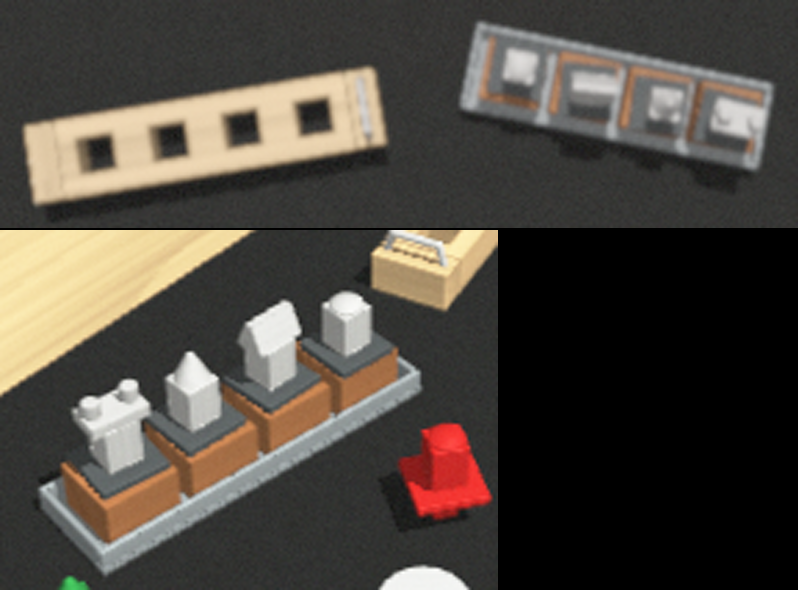

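Confirmed: the cone, fork and cutter heads are clear. From the robot's left the order is dome, cutter, cone, fork, and the handle is at the holder's tray-side end.

```bash
cat >> h.py <<'E'
from scipy.spatial.transform import Rotation as R
np.set_printoptions(precision=4,suppress=True)
def where():
    s=read_state(); M=R.from_rotvec(s['orientation']).as_matrix(); return s,M
def plan(x,y,z,gy=None):
    """tool-frame shift to (x,y,z); gy: world direction angle wanted of tool y (mod pi); turn first"""
    s,M=where(); a=np.arctan2(M[1,1],M[0,1]); t=0
    if gy is not None:
        t=-((gy-a+np.pi/2)%np.pi-np.pi/2)   # tool z down
    M2=M@R.from_rotvec([0,0,t]).as_matrix()
    print('t',s['t'],'pos',s['tool_pos'],'yaw turn %.4f'%t,'q6 %.2f'%s['q'][5],'tilt',M[:2,2],'y-ang %.4f'%a,'shift after turn',M2.T@(np.array([x,y,z])-s['tool_pos']))
E
python3 - <<'E'
from h import *
f=lambda L:(np.array(L)+.5)/2.85-.5+[115,190]
h=ray('top',f([(97,153),(169,141),(242,128),(314,117)]),0.042); print(h)   # hole rims
hc=ray('top',f([(24,126),(374,68),(387,144),(35,204)]),.042);print(hc, hc.mean(0))
t=ray('top',f([(478,22),(773,84),(757,170),(460,108)]),.024);print(t,t.mean(0))
d=hc[1]-hc[0]+hc[2]-hc[3];print('holder handle dir',np.degrees(np.arctan2(d[1],d[0])))
d=t[0]-t[1]+t[3]-t[2];A=np.arctan2(d[1],d[0]);print('tray y dir',np.degrees(A))
u=np.array([np.cos(A),np.sin(A)])
for k in(114,38,-38,-114): print(t.mean(0)[:2]+u*k/1000)
T=t.mean(0)
plan(T[0],T[1],.25,A+np.pi/2)
E
```

```text
[[0.4572 0.3288 0.042 ]
 [0.47   0.2548 0.042 ]
 [0.4839 0.1794 0.042 ]
 [0.4958 0.1047 0.042 ]]
[[0.4848 0.4047 0.042 ]
 [0.5475 0.0427 0.042 ]
 [0.468  0.0282 0.042 ]
 [0.4044 0.3908 0.042 ]] [0.4762 0.2166 0.042 ]
[[ 0.5988 -0.0671  0.024 ]
 [ 0.5344 -0.3844  0.024 ]
 [ 0.4423 -0.3659  0.024 ]
 [ 0.5067 -0.0483  0.024 ]] [ 0.5205 -0.2164  0.024 ]
holder handle dir -80.10834074841381
tray y dir 78.5293167148371
[ 0.5432 -0.1047]
[ 0.5281 -0.1792]
[ 0.513  -0.2537]
[ 0.4979 -0.3281]
t 0.1 pos [ 0.1372 -0.5836  0.2177] yaw turn -1.1398 q6 -0.09 tilt [-0.0002  0.0016] y-ang -1.3400 shift after turn [ 0.4361  0.3026 -0.0318]
```

Request:
carry_out:
  moves:
    - {"yaw": -0.163}
    - {"yaw": -0.163}
    - {"yaw": -0.163}
    - {"yaw": -0.163}
    - {"yaw": -0.163}
    - {"yaw": -0.163}
    - {"yaw": -0.162}
    - {"dx": 0.045,"dy": 0.031}

```text
invalid input at $.moves[0]: expected keys jaw, dx, dy, dz, yaw
```

Request:
carry_out:
  moves:
    - {"dx": 0.049,"dy": 0.034}
    - {"dx": 0.049,"dy": 0.034}
    - {"dx": 0.049,"dy": 0.034}
    - {"dx": 0.049,"dy": 0.034}
    - {"dx": 0.049,"dy": 0.034}
    - {"dx": 0.049,"dy": 0.034,"dz": -0.03}
    - {"dx": 0.049,"dy": 0.034}
    - {"dx": 0.048,"dy": 0.034}

```text
invalid input at $.moves[0]: expected keys jaw, dx, dy, dz, yaw
```

```bash
python3 - <<'E'
from h import *
plan(.5432,-.1047,.25,np.radians(168.5))
snap('wrist','w1.png'); 
m=camera_model('wrist');print(m)
print(proj('wrist',[[.5432,-.1047,.048],[.5281,-.1792,.048],[.513,-.2537,.048],[.4979,-.3281,.048]]))
E
```

```text
t 0.1 pos [ 0.1372 -0.5836  0.2177] yaw turn -1.1393 q6 -0.09 tilt [-0.0002  0.0016] y-ang -1.3400 shift after turn [ 0.5503  0.3024 -0.0316]
{'camera_matrix': array([[362.6909,   0.    , 279.2803],
       [  0.    , 362.6909, 207.3778],
       [  0.    ,   0.    ,   1.    ]]), 'view': array([[ 0.2281, -0.9736, -0.0017, -0.5985],
       [ 0.9302,  0.2185, -0.2949,  0.0351],
       [ 0.2875,  0.0657,  0.9555, -0.3918],
       [ 0.    ,  0.    ,  0.    ,  1.    ]])}
[[-408.2277 -720.9588]
 [-255.6727 -625.9027]
 [-116.2153 -539.0075]
 [  11.5965 -459.3206]]
```

View pics/w1.png

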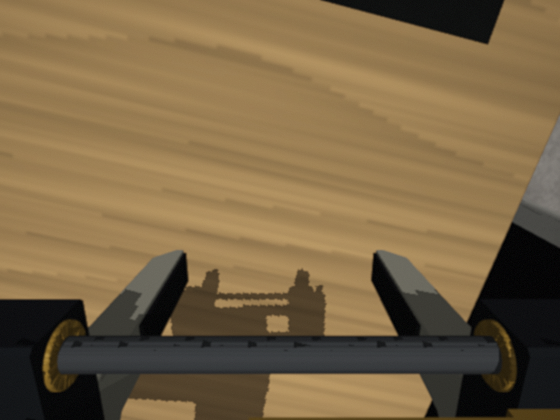

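The picture shows only bare table, because both moves were refused (every key is required). I'll resend them.

Request:
carry_out:
  moves:
    - {"jaw": 0.093,"dx": 0,"dy": 0,"dz": 0,"yaw": -0.163}
    - {"jaw": 0.093,"dx": 0,"dy": 0,"dz": 0,"yaw": -0.163}
    - {"jaw": 0.093,"dx": 0,"dy": 0,"dz": 0,"yaw": -0.163}
    - {"jaw": 0.093,"dx": 0,"dy": 0,"dz": 0,"yaw": -0.163}
    - {"jaw": 0.093,"dx": 0,"dy": 0,"dz": 0,"yaw": -0.163}
    - {"jaw": 0.093,"dx": 0,"dy": 0,"dz": 0,"yaw": -0.163}
    - {"jaw": 0.093,"dx": 0,"dy": 0,"dz": 0,"yaw": -0.162}
    - {"jaw": 0.093,"dx": 0.045,"dy": 0.031,"dz": 0,"yaw": 0}

```text
t: 1.15
tool_pos: [0.175, -0.547, 0.2179]
orientation: [-2.432, -1.987, 0.001]
force: [1.0, 0.6, 0.1]
opening: 0.093
gripper_force: 0.0
```

Request:
carry_out:
  moves:
    - {"jaw": 0.093,"dx": 0.045,"dy": 0.034,"dz": 0,"yaw": 0}
    - {"jaw": 0.093,"dx": 0.045,"dy": 0.034,"dz": 0,"yaw": 0}
    - {"jaw": 0.093,"dx": 0.045,"dy": 0.034,"dz": 0,"yaw": 0}
    - {"jaw": 0.093,"dx": 0.045,"dy": 0.034,"dz": 0,"yaw": 0}
    - {"jaw": 0.093,"dx": 0.045,"dy": 0.034,"dz": -0.01,"yaw": 0}
    - {"jaw": 0.093,"dx": 0.045,"dy": 0.034,"dz": -0.01,"yaw": 0}
    - {"jaw": 0.093,"dx": 0.045,"dy": 0.034,"dz": -0.01,"yaw": 0}
    - {"jaw": 0.093,"dx": 0.045,"dy": 0.034,"dz": 0,"yaw": 0}

```text
t: 2.15
tool_pos: [0.5163, -0.2461, 0.2496]
orientation: [2.431, 1.988, 0.001]
force: [0.2, -0.9, 1.1]
opening: 0.0926
gripper_force: 0.0
```

```bash
python3 - <<'E'
from h import *
plan(.5432,-.1047,.25,np.radians(168.5))
snap('wrist','w2.png'); 
print(proj('wrist',[[.5432,-.1047,.048],[.5281,-.1792,.048],[.513,-.2537,.048],[.4979,-.3281,.048]]))
E
```

```text
t 2.15 pos [ 0.5163 -0.2461  0.2496] yaw turn 0.0008 q6 -0.33 tilt [ 0.0014 -0.0009] y-ang -0.1999 shift after turn [ 0.144  -0.0018 -0.0004]
[[275.7068  33.3236]
 [275.7044 118.0432]
 [275.7023 192.8608]
 [275.6825 259.3353]]
```

View pics/w2.png

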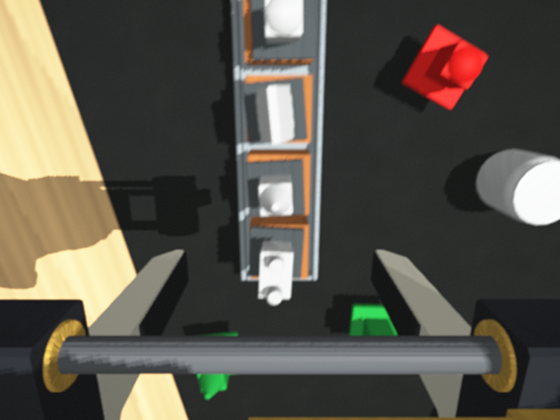

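The wrist view shows the row along column ~280: dome head (284,17), cutter edge about (280,112), cone tip (278,195), fork pins (275,262) and (274,297). I'll take an enlarged crop to get the tool poses.

```bash
python3 - <<'E'
from h import *
a=cv2.imread('pics/w2.png')
c=np.hstack([cv2.resize(a[0:150,225:335],None,fx=3.6,fy=3.6,interpolation=cv2.INTER_CUBIC),cv2.resize(a[150:300,225:335],None,fx=3.6,fy=3.6,interpolation=cv2.INTER_CUBIC)])
print(c.shape);cv2.imwrite('pics/w2c.png',c)
E
```

```text
(540, 792, 3)
```

View pics/w2c.png

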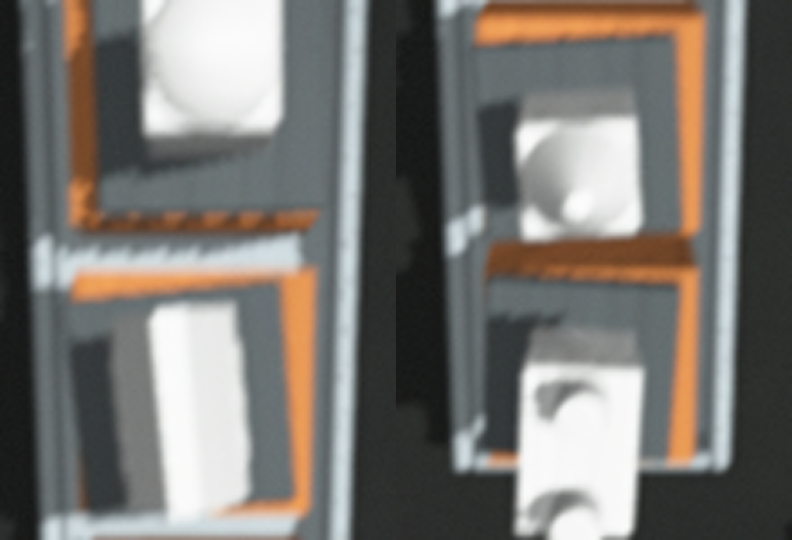

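```bash
python3 - <<'E'
from h import *
g=lambda x,y,r:((x+.5)/3.6-.5+225,(y+.5)/3.6-.5+r)
P={'dome':(g(212,60,0),.102),'cutter':(g(182,412,0),.12),'cone':(g(179,205,150),.12),'fork':(g(179,467,150),.12)}
d=np.radians(78.5);u=np.array([np.cos(d),np.sin(d)]);v=np.array([u[1],-u[0]]);c=np.array([.5205,-.2164])
for k,(uv,z) in P.items():
    p=ray('wrist',uv,z)[0]; print(k,p,(p[:2]-c)@u,(p[:2]-c)@v)
# tray rim bottom corners
print(ray('wrist',[g(460-396,465,150),g(728-396,465,150)],.024))
p=ray('wrist',P['dome'][0],.102)[0]
plan(p[0],p[1],.063,np.radians(168.5)+.035)
E
```

```text
dome [ 0.5503 -0.1022  0.102 ] 0.11781181208016434 0.006462051789607391
cutter [ 0.5296 -0.1724  0.12  ] 0.04490561394388215 0.0001724327327035422
cone [ 0.5138 -0.2469  0.12  ] -0.031270276255022024 -0.0005083166115247602
fork [ 0.5    -0.3143  0.12  ] -0.10005534120182732 -0.000529856884684052
[[ 0.4513 -0.3562  0.024 ]
 [ 0.5388 -0.3738  0.024 ]]
t 2.2 pos [ 0.52   -0.241   0.2488] yaw turn -0.0307 q6 -0.33 tilt [0.0031 0.0026] y-ang -0.1964 shift after turn [0.1412 0.0065 0.1863]
```

The arm was still moving 5 mm during that picture, so I'm correcting the positions by that amount. The dome is then at about (.547,-.107), and I'll move over it.

Request:
carry_out:
  moves:
    - {"jaw": 0.093,"dx": 0.034,"dy": 0.001,"dz": 0.02,"yaw": -0.03}
    - {"jaw": 0.093,"dx": 0.034,"dy": 0.001,"dz": 0.03,"yaw": 0}
    - {"jaw": 0.093,"dx": 0.034,"dy": 0.001,"dz": 0.03,"yaw": 0}
    - {"jaw": 0.093,"dx": 0.033,"dy": 0.001,"dz": 0.02,"yaw": 0}
    - {"jaw": 0.093,"dx": 0,"dy": 0,"dz": 0,"yaw": 0}
    - {"jaw": 0.093,"dx": 0,"dy": 0,"dz": 0,"yaw": 0}

```text
t: 2.95
tool_pos: [0.5426, -0.1157, 0.1491]
orientation: [2.401, 2.025, -0.0]
force: [-0.0, 0.4, 0.2]
opening: 0.0928
gripper_force: 0.0
```

```bash
python3 - <<'E'
from h import *
plan(.5466,-.1073,.063,np.radians(168.5)+.035)
snap('wrist','w3.png')
h=[[.4958,.1047,.042],[.4839,.1794,.042]]
print(proj('wrist',h+[[.5466,-.1073,.1]]))
E
```

```text
t 2.95 pos [ 0.5426 -0.1157  0.1491] yaw turn -0.0039 q6 -0.13 tilt [ 0.0003 -0.0006] y-ang -0.1696 shift after turn [0.009  0.0025 0.0861]
[[ 144.7115 -120.0057]
 [  86.9269 -276.5726]
 [ 284.3307  217.7271]]
```

View pics/w3.png

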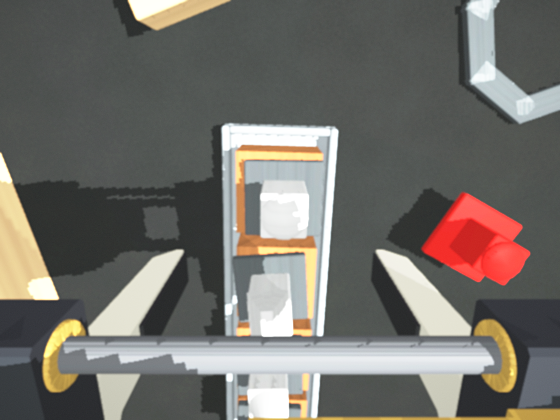

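The dome's top is at (284,212), right on the prediction. I'll descend and grip.

Request:
carry_out:
  moves:
    - {"jaw": 0.093,"dx": 0.011,"dy": 0.0025,"dz": 0.03,"yaw": 0}
    - {"jaw": 0.093,"dx": 0,"dy": 0,"dz": 0.03,"yaw": 0}
    - {"jaw": 0.093,"dx": 0,"dy": 0,"dz": 0.02,"yaw": 0}
    - {"jaw": 0.093,"dx": 0,"dy": 0,"dz": 0.006,"yaw": 0}
    - {"jaw": 0.045,"dx": 0,"dy": 0,"dz": 0,"yaw": 0}
    - {"jaw": 0.025,"dx": 0,"dy": 0,"dz": 0,"yaw": 0}
    - {"jaw": 0.02,"dx": 0,"dy": 0,"dz": 0,"yaw": 0}
    - {"jaw": 0.02,"dx": 0,"dy": 0,"dz": 0,"yaw": 0}
  grip_force: 35

```text
t: 4.0
tool_pos: [0.5472, -0.1049, 0.0633]
orientation: [2.401, 2.024, 0.001]
force: [0.3, -1.0, 0.4]
opening: 0.0577
gripper_force: 0.0
```

Request:
carry_out:
  moves:
    - {"jaw": 0.02,"dx": 0,"dy": 0,"dz": 0,"yaw": 0}
    - {"jaw": 0.02,"dx": 0,"dy": 0,"dz": 0,"yaw": 0}
    - {"jaw": 0.02,"dx": 0,"dy": 0,"dz": 0,"yaw": 0}

```text
t: 4.38
tool_pos: [0.5469, -0.1048, 0.0626]
orientation: [2.402, 2.025, 0.0]
force: [1.2, -0.2, 0.4]
opening: 0.0297
gripper_force: 35.0
```

Request:
carry_out:
  moves:
    - {"jaw": 0.02,"dx": 0,"dy": 0,"dz": -0.01,"yaw": 0}
    - {"jaw": 0.02,"dx": 0,"dy": 0,"dz": -0.02,"yaw": 0}
    - {"jaw": 0.02,"dx": 0,"dy": 0,"dz": -0.03,"yaw": 0}
    - {"jaw": 0.02,"dx": 0,"dy": 0,"dz": -0.03,"yaw": -0.06}
    - {"jaw": 0.02,"dx": 0,"dy": 0,"dz": -0.01,"yaw": -0.1}
    - {"jaw": 0.02,"dx": 0,"dy": 0,"dz": 0,"yaw": -0.1}
    - {"jaw": 0.02,"dx": 0,"dy": 0,"dz": 0,"yaw": -0.08}
    - {"jaw": 0.02,"dx": 0,"dy": 0,"dz": 0,"yaw": 0}

```text
t: 5.38
tool_pos: [0.547, -0.1048, 0.1638]
orientation: [2.025, 2.401, 0.001]
force: [0.1, 0.2, -5.2]
opening: 0.0294
gripper_force: 35.0
```

```bash
python3 - <<'E'
from h import *
print(read_state()['force'])
plan(.4961,.1045,.11,np.radians(9.9))
E
```

```text
[ 0.1198  0.1869 -5.215 ]
t 5.375 pos [ 0.547  -0.1048  0.1638] yaw turn -0.0033 q6 -0.45 tilt [ 0.0009 -0.0003] y-ang 0.1695 shift after turn [ 0.215  -0.0142  0.0537]
```

Request:
carry_out:
  moves:
    - {"jaw": 0.02,"dx": 0.025,"dy": -0.002,"dz": 0,"yaw": -0.003}
    - {"jaw": 0.02,"dx": 0.045,"dy": -0.003,"dz": 0,"yaw": 0}
    - {"jaw": 0.02,"dx": 0.045,"dy": -0.003,"dz": 0,"yaw": 0}
    - {"jaw": 0.02,"dx": 0.045,"dy": -0.003,"dz": 0.01,"yaw": 0}
    - {"jaw": 0.02,"dx": 0.035,"dy": -0.003,"dz": 0.015,"yaw": 0}
    - {"jaw": 0.02,"dx": 0.02,"dy": 0,"dz": 0.02,"yaw": 0}
    - {"jaw": 0.02,"dx": 0,"dy": 0,"dz": 0.009,"yaw": 0}
    - {"jaw": 0.02,"dx": 0,"dy": 0,"dz": 0,"yaw": 0}

```text
t: 6.38
tool_pos: [0.4958, 0.1041, 0.1084]
orientation: [-2.022, -2.404, 0.002]
force: [0.2, -0.2, -4.8]
opening: 0.0298
gripper_force: 35.0
```

```bash
python3 - <<'E'
from h import *
plan(.4961,.1045,.057,np.radians(9.9))
H=[[.4961,.1045,.042],[.4830,.1794,.042],[.47,.2542,.042],[.4569,.3291,.042]]
print(proj('wrist',H))
snap('wrist','w4.png'); snap('top','t4.png')
print(proj('top',H))
E
```

```text
t 6.375 pos [0.4958 0.1041 0.1084] yaw turn -0.0006 q6 -0.07 tilt [-0.001  -0.0005] y-ang 0.1722 shift after turn [0.0003 0.0005 0.0514]
[[ 281.4037  222.941 ]
 [ 281.4162  106.7662]
 [ 281.5777  -34.9869]
 [ 281.6151 -212.4165]]
[[224.9337 230.6228]
 [199.5982 234.894 ]
 [174.1734 239.1525]
 [148.5892 243.4655]]
```

View pics/w4.png

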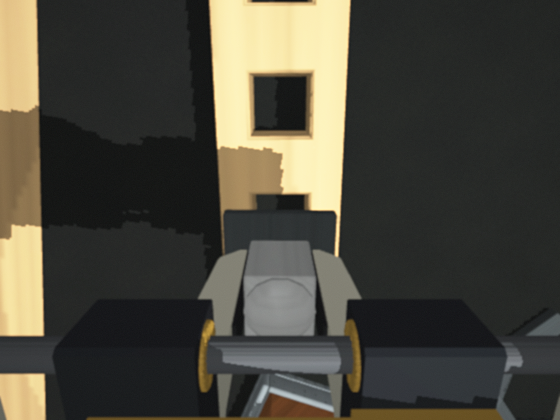

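The next hole's centre is seen at (281,104) against a predicted (281,107), and the dome hangs upright and centred. I'll lower it.

Request:
carry_out:
  moves:
    - {"jaw": 0.02,"dx": 0.001,"dy": 0,"dz": 0.02,"yaw": 0}
    - {"jaw": 0.02,"dx": 0,"dy": 0,"dz": 0.018,"yaw": 0}
    - {"jaw": 0.02,"dx": 0,"dy": 0,"dz": 0.008,"yaw": 0}
    - {"jaw": 0.02,"dx": 0,"dy": 0,"dz": 0.004,"yaw": 0}
    - {"jaw": 0.02,"dx": 0,"dy": 0,"dz": 0.001,"yaw": 0}
    - {"jaw": 0.02,"dx": 0,"dy": 0,"dz": 0,"yaw": 0}
    - {"jaw": 0.02,"dx": 0,"dy": 0,"dz": 0,"yaw": 0}

```text
t: 7.35
tool_pos: [0.4963, 0.1057, 0.0582]
orientation: [2.021, 2.405, 0.001]
force: [0.5, -0.4, -5.3]
opening: 0.0298
gripper_force: 35.0
```

Request:
carry_out:
  moves:
    - {"jaw": 0.02,"dx": 0,"dy": 0,"dz": 0.001,"yaw": 0}
    - {"jaw": 0.02,"dx": 0,"dy": 0,"dz": 0.0005,"yaw": 0}
    - {"jaw": 0.02,"dx": 0,"dy": 0,"dz": 0,"yaw": 0}

```text
t: 7.72
tool_pos: [0.4961, 0.1057, 0.0566]
orientation: [2.021, 2.405, 0.0]
force: [-2.0, -0.9, 2.2]
opening: 0.0297
gripper_force: 35.0
```

Contact, so I'll release and go up.

Request:
carry_out:
  moves:
    - {"jaw": 0.093,"dx": 0,"dy": 0,"dz": 0,"yaw": 0}
    - {"jaw": 0.093,"dx": 0,"dy": 0,"dz": 0,"yaw": 0}
    - {"jaw": 0.093,"dx": 0,"dy": 0,"dz": -0.01,"yaw": 0}
    - {"jaw": 0.093,"dx": 0,"dy": 0,"dz": -0.03,"yaw": 0}
    - {"jaw": 0.093,"dx": 0,"dy": 0,"dz": -0.04,"yaw": 0.09}
    - {"jaw": 0.093,"dx": 0,"dy": 0,"dz": -0.03,"yaw": 0.1}
    - {"jaw": 0.093,"dx": 0,"dy": 0,"dz": 0,"yaw": 0.09}
    - {"jaw": 0.093,"dx": 0,"dy": 0,"dz": 0,"yaw": 0}

```text
t: 8.72
tool_pos: [0.4964, 0.1056, 0.1672]
orientation: [2.336, 2.099, 0.002]
force: [0.3, -0.0, -0.5]
opening: 0.0929
gripper_force: 0.0
```

```bash
python3 - <<'E'
from h import *
plan(.5259,-.1775,.15,np.radians(168.5)+.09)
E
```

```text
t 8.725 pos [0.4964 0.1056 0.1672] yaw turn 0.0043 q6 0.22 tilt [0.0016 0.0002] y-ang -0.1065 shift after turn [-0.2781  0.0606  0.0172]
```

Request:
carry_out:
  moves:
    - {"jaw": 0.093,"dx": -0.035,"dy": 0.01,"dz": 0,"yaw": 0.004}
    - {"jaw": 0.093,"dx": -0.05,"dy": 0.01,"dz": 0,"yaw": 0}
    - {"jaw": 0.093,"dx": -0.055,"dy": 0.011,"dz": 0,"yaw": 0}
    - {"jaw": 0.093,"dx": -0.055,"dy": 0.01,"dz": 0,"yaw": 0}
    - {"jaw": 0.093,"dx": -0.05,"dy": 0.01,"dz": 0.008,"yaw": 0}
    - {"jaw": 0.093,"dx": -0.033,"dy": 0.0095,"dz": 0.009,"yaw": 0}
    - {"jaw": 0.093,"dx": 0,"dy": 0,"dz": 0,"yaw": 0}
    - {"jaw": 0.093,"dx": 0,"dy": 0,"dz": 0,"yaw": 0}

```text
t: 9.72
tool_pos: [0.525, -0.1768, 0.1488]
orientation: [-2.339, -2.095, 0.0]
force: [-0.3, -0.4, 0.8]
opening: 0.0931
gripper_force: 0.0
```

```bash
python3 - <<'E'
from h import *
plan(.5259,-.1775,.063,np.radians(168.5)+.09)
print(proj('wrist',[[.5259,-.1775,.12],[.4961,.1045,.098]]))
a=snap('wrist','w5.png');t=snap('top','t5.png')
o=np.vstack([cv2.resize(a[:,100:460],(467,545))]);b=cv2.resize(t[200:260,190:260],(330,283),interpolation=cv2.INTER_CUBIC)
c=np.zeros((545,800,3),np.uint8);c[:,:467]=o;c[:283,468:798]=b
cv2.imwrite('pics/c5.png',c[:,:,::-1])
E
```

```text
t 9.725 pos [ 0.525  -0.1768  0.1488] yaw turn 0.0006 q6 -0.31 tilt [-0.0009  0.0008] y-ang -0.1101 shift after turn [-0.0006  0.001   0.0858]
[[ 282.7564  245.7426]
 [ 137.6085 -393.2804]]
```

View pics/c5.png

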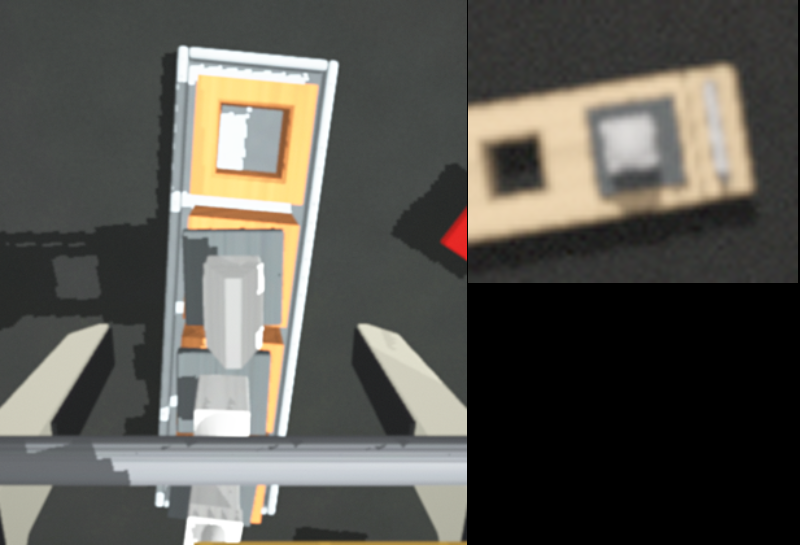

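The dome stands flat in the first hole. The cutter edge is centred at about (280,248), aligned with the gripper. I'll grip it.

Request:
carry_out:
  moves:
    - {"jaw": 0.093,"dx": -0.001,"dy": 0,"dz": 0.03,"yaw": 0}
    - {"jaw": 0.093,"dx": 0,"dy": 0,"dz": 0.03,"yaw": 0}
    - {"jaw": 0.093,"dx": 0,"dy": 0,"dz": 0.02,"yaw": 0}
    - {"jaw": 0.07,"dx": 0,"dy": 0,"dz": 0.006,"yaw": 0}
    - {"jaw": 0.045,"dx": 0,"dy": 0,"dz": 0,"yaw": 0}
    - {"jaw": 0.025,"dx": 0,"dy": 0,"dz": 0,"yaw": 0}
    - {"jaw": 0.02,"dx": 0,"dy": 0,"dz": 0,"yaw": 0}
    - {"jaw": 0.02,"dx": 0,"dy": 0,"dz": 0,"yaw": 0}

```text
t: 10.82
tool_pos: [0.5256, -0.1786, 0.0637]
orientation: [2.341, 2.094, 0.001]
force: [-0.9, 0.5, -0.3]
opening: 0.0474
gripper_force: 0.0
```

Request:
carry_out:
  moves:
    - {"jaw": 0.02,"dx": 0,"dy": 0,"dz": 0,"yaw": 0}
    - {"jaw": 0.02,"dx": 0,"dy": 0,"dz": 0,"yaw": 0}
    - {"jaw": 0.02,"dx": 0,"dy": 0,"dz": 0,"yaw": 0}

```text
t: 11.2
tool_pos: [0.5252, -0.1784, 0.0632]
orientation: [-2.341, -2.095, 0.0]
force: [-0.9, -0.5, 2.5]
opening: 0.0301
gripper_force: 35.0
```

Request:
carry_out:
  moves:
    - {"jaw": 0.02,"dx": 0,"dy": 0,"dz": -0.01,"yaw": 0}
    - {"jaw": 0.02,"dx": 0,"dy": 0,"dz": -0.02,"yaw": 0}
    - {"jaw": 0.02,"dx": 0,"dy": 0,"dz": -0.03,"yaw": 0}
    - {"jaw": 0.02,"dx": 0,"dy": 0,"dz": -0.03,"yaw": 0}
    - {"jaw": 0.02,"dx": 0,"dy": 0,"dz": -0.025,"yaw": -0.1}
    - {"jaw": 0.02,"dx": 0,"dy": 0,"dz": 0,"yaw": -0.1}
    - {"jaw": 0.02,"dx": 0,"dy": 0,"dz": 0,"yaw": -0.083}
    - {"jaw": 0.02,"dx": 0,"dy": 0,"dz": 0,"yaw": 0}

```text
t: 12.2
tool_pos: [0.5253, -0.1784, 0.1792]
orientation: [2.023, 2.403, 0.0]
force: [-0.1, 0.3, -6.4]
opening: 0.0302
gripper_force: 35.0
```

```bash
python3 - <<'E'
from h import *
print(read_state()['force'])
plan(.483,.1794,.11,np.radians(9.9))
E
```

```text
[-0.0614  0.3258 -6.3964]
t 12.2 pos [ 0.5253 -0.1784  0.1792] yaw turn -0.0013 q6 -0.59 tilt [ 0.0007 -0.0003] y-ang 0.1715 shift after turn [0.3597 0.0198 0.069 ]
```

Request:
carry_out:
  moves:
    - {"jaw": 0.02,"dx": 0.025,"dy": 0.002,"dz": 0,"yaw": 0}
    - {"jaw": 0.02,"dx": 0.045,"dy": 0.003,"dz": 0,"yaw": 0}
    - {"jaw": 0.02,"dx": 0.055,"dy": 0.003,"dz": 0,"yaw": 0}
    - {"jaw": 0.02,"dx": 0.055,"dy": 0.003,"dz": 0,"yaw": 0}
    - {"jaw": 0.02,"dx": 0.055,"dy": 0.003,"dz": 0,"yaw": 0}
    - {"jaw": 0.02,"dx": 0.055,"dy": 0.003,"dz": 0,"yaw": 0}
    - {"jaw": 0.02,"dx": 0.045,"dy": 0.003,"dz": 0,"yaw": 0}
    - {"jaw": 0.02,"dx": 0.025,"dy": 0,"dz": 0,"yaw": 0}

```text
t: 13.2
tool_pos: [0.4827, 0.1821, 0.1787]
orientation: [-2.023, -2.404, -0.001]
force: [0.6, -0.9, -6.5]
opening: 0.0297
gripper_force: 35.0
```

Request:
carry_out:
  moves:
    - {"jaw": 0.02,"dx": 0,"dy": 0,"dz": 0,"yaw": 0}
    - {"jaw": 0.02,"dx": 0,"dy": 0,"dz": 0.03,"yaw": 0}
    - {"jaw": 0.02,"dx": 0,"dy": 0,"dz": 0.03,"yaw": 0}
    - {"jaw": 0.02,"dx": 0,"dy": 0,"dz": 0.009,"yaw": 0}
    - {"jaw": 0.02,"dx": 0,"dy": 0,"dz": 0,"yaw": 0}
    - {"jaw": 0.02,"dx": 0,"dy": 0,"dz": 0,"yaw": 0}

```text
t: 13.95
tool_pos: [0.4845, 0.1798, 0.1108]
orientation: [2.022, 2.402, 0.003]
force: [1.2, 1.1, -5.7]
opening: 0.03
gripper_force: 35.0
```

```bash
python3 - <<'E'
from h import *
plan(.483,.1794,.0575,np.radians(9.9))
print(proj('wrist',[[.47,.2542,.042]]))
snap('wrist','w6.png')
E
```

```text
t 13.95 pos [0.4845 0.1798 0.1108] yaw turn -0.0014 q6 0.08 tilt [0.0024 0.0006] y-ang 0.1714 shift after turn [-0.0001 -0.0017  0.0533]
[[277.8651 107.5761]]
```

View pics/w6.png

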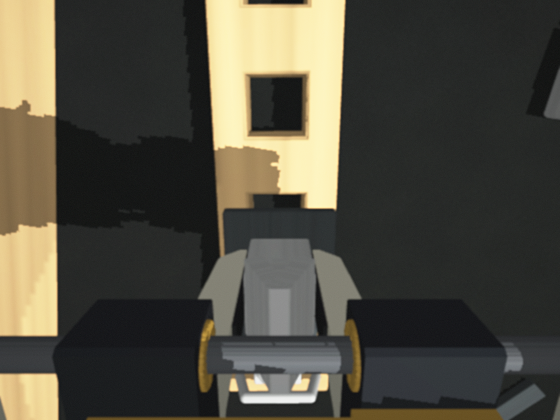

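The next hole is at (278,104) as predicted, and the cutter is centred and upright. I'll shift about 1.5 mm in dy and lower it.

Request:
carry_out:
  moves:
    - {"jaw": 0.02,"dx": 0,"dy": -0.0015,"dz": 0.018,"yaw": 0}
    - {"jaw": 0.02,"dx": 0,"dy": 0,"dz": 0.018,"yaw": 0}
    - {"jaw": 0.02,"dx": 0,"dy": 0,"dz": 0.01,"yaw": 0}
    - {"jaw": 0.02,"dx": 0,"dy": 0,"dz": 0.004,"yaw": 0}
    - {"jaw": 0.02,"dx": 0,"dy": 0,"dz": 0.0015,"yaw": 0}
    - {"jaw": 0.02,"dx": 0,"dy": 0,"dz": 0.001,"yaw": 0}
    - {"jaw": 0.02,"dx": 0,"dy": 0,"dz": 0,"yaw": 0}
    - {"jaw": 0.02,"dx": 0,"dy": 0,"dz": 0,"yaw": 0}

```text
t: 15.0
tool_pos: [0.4824, 0.1796, 0.0572]
orientation: [2.022, 2.404, 0.001]
force: [-1.1, -0.8, -4.2]
opening: 0.0297
gripper_force: 35.0
```

Request:
carry_out:
  moves:
    - {"jaw": 0.02,"dx": 0,"dy": 0,"dz": 0.0007,"yaw": 0}
    - {"jaw": 0.02,"dx": 0,"dy": 0,"dz": 0,"yaw": 0}
    - {"jaw": 0.02,"dx": 0,"dy": 0,"dz": 0,"yaw": 0}

```text
t: 15.38
tool_pos: [0.4824, 0.1796, 0.0572]
orientation: [2.022, 2.404, 0.001]
force: [-3.8, -1.0, 5.5]
opening: 0.03
gripper_force: 35.0
```

Request:
carry_out:
  moves:
    - {"jaw": 0.093,"dx": 0,"dy": 0,"dz": 0,"yaw": 0}
    - {"jaw": 0.093,"dx": 0,"dy": 0,"dz": 0,"yaw": 0}
    - {"jaw": 0.093,"dx": 0,"dy": 0,"dz": -0.01,"yaw": 0}
    - {"jaw": 0.093,"dx": 0,"dy": 0,"dz": -0.03,"yaw": 0}
    - {"jaw": 0.093,"dx": 0,"dy": 0,"dz": -0.04,"yaw": 0}
    - {"jaw": 0.093,"dx": 0,"dy": 0,"dz": -0.03,"yaw": 0.11}
    - {"jaw": 0.093,"dx": 0,"dy": 0,"dz": 0,"yaw": 0.11}
    - {"jaw": 0.093,"dx": 0,"dy": 0,"dz": 0,"yaw": 0.1}

```text
t: 16.38
tool_pos: [0.4826, 0.1797, 0.1676]
orientation: [2.382, 2.046, 0.003]
force: [-0.1, 0.0, -0.0]
opening: 0.093
gripper_force: 0.0
```

```bash
python3 - <<'E'
from h import *
plan(.5101,-.252,.15,np.radians(168.5)+.05)
E
```

```text
t 16.375 pos [0.4826 0.1797 0.1676] yaw turn -0.0007 q6 0.41 tilt [0.0023 0.0006] y-ang -0.1514 shift after turn [-0.4227  0.092   0.0174]
```

Request:
carry_out:
  moves:
    - {"jaw": 0.093,"dx": -0.03,"dy": 0.006,"dz": 0,"yaw": 0}
    - {"jaw": 0.093,"dx": -0.056,"dy": 0.012,"dz": 0,"yaw": 0}
    - {"jaw": 0.093,"dx": -0.056,"dy": 0.012,"dz": 0,"yaw": 0}
    - {"jaw": 0.093,"dx": -0.056,"dy": 0.012,"dz": 0,"yaw": 0}
    - {"jaw": 0.093,"dx": -0.056,"dy": 0.012,"dz": 0,"yaw": 0}
    - {"jaw": 0.093,"dx": -0.056,"dy": 0.012,"dz": 0,"yaw": 0}
    - {"jaw": 0.093,"dx": -0.056,"dy": 0.012,"dz": 0,"yaw": 0}
    - {"jaw": 0.093,"dx": -0.036,"dy": 0.01,"dz": 0.008,"yaw": 0}

```text
t: 17.38
tool_pos: [0.5101, -0.2342, 0.1596]
orientation: [2.379, 2.047, 0.001]
force: [0.5, 0.2, 0.6]
opening: 0.0926
gripper_force: 0.0
```

Request:
carry_out:
  moves:
    - {"jaw": 0.093,"dx": -0.02,"dy": 0.004,"dz": 0.009,"yaw": 0}
    - {"jaw": 0.093,"dx": 0,"dy": 0,"dz": 0,"yaw": 0}
    - {"jaw": 0.093,"dx": 0,"dy": 0,"dz": 0,"yaw": 0}

```text
t: 17.75
tool_pos: [0.5107, -0.2502, 0.149]
orientation: [-2.378, -2.052, -0.0]
force: [-0.3, 0.4, 0.4]
opening: 0.093
gripper_force: 0.0
```

```bash
python3 - <<'E'
from h import *
plan(.5101,-.252,.063,np.radians(168.5)+.05)
print(proj('wrist',[[.5101,-.252,.12]]))
a=snap('wrist','w7.png');t=snap('top','t7.png')
o=np.vstack([cv2.resize(a[:,100:460],(467,545))]);b=cv2.resize(t[200:260,180:250],(330,283),interpolation=cv2.INTER_CUBIC)
c=np.zeros((545,800,3),np.uint8);c[:,:467]=o;c[:283,468:798]=b
cv2.imwrite('pics/c7.png',c[:,:,::-1])
E
```

```text
t 17.75 pos [ 0.5107 -0.2502  0.149 ] yaw turn 0.0035 q6 -0.40 tilt [-0.0002  0.0007] y-ang -0.1472 shift after turn [-0.002  -0.0003  0.086 ]
[[280.5197 247.5927]]
```

View pics/c7.png

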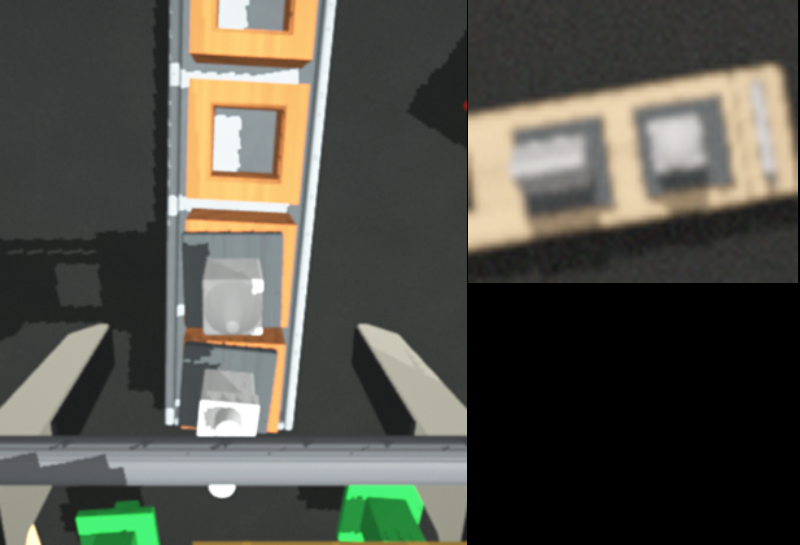

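The cutter stands flat. The cone tip is at about (280,251), so I shift -3.5 mm in dx and grip.

Request:
carry_out:
  moves:
    - {"jaw": 0.093,"dx": -0.0035,"dy": 0,"dz": 0.03,"yaw": 0}
    - {"jaw": 0.093,"dx": 0,"dy": 0,"dz": 0.03,"yaw": 0}
    - {"jaw": 0.093,"dx": 0,"dy": 0,"dz": 0.02,"yaw": 0}
    - {"jaw": 0.07,"dx": 0,"dy": 0,"dz": 0.006,"yaw": 0}
    - {"jaw": 0.045,"dx": 0,"dy": 0,"dz": 0,"yaw": 0}
    - {"jaw": 0.025,"dx": 0,"dy": 0,"dz": 0,"yaw": 0}
    - {"jaw": 0.02,"dx": 0,"dy": 0,"dz": 0,"yaw": 0}
    - {"jaw": 0.02,"dx": 0,"dy": 0,"dz": 0,"yaw": 0}

```text
t: 18.85
tool_pos: [0.5105, -0.2552, 0.0636]
orientation: [2.379, 2.05, 0.0]
force: [1.3, 0.8, -0.4]
opening: 0.0476
gripper_force: 0.0
```

Request:
carry_out:
  moves:
    - {"jaw": 0.02,"dx": 0,"dy": 0,"dz": 0,"yaw": 0}
    - {"jaw": 0.02,"dx": 0,"dy": 0,"dz": 0,"yaw": 0}
    - {"jaw": 0.02,"dx": 0,"dy": 0,"dz": 0,"yaw": 0}

```text
t: 19.23
tool_pos: [0.5101, -0.2549, 0.063]
orientation: [-2.38, -2.051, 0.0]
force: [-0.4, 0.3, 1.7]
opening: 0.0295
gripper_force: 35.0
```

Request:
carry_out:
  moves:
    - {"jaw": 0.02,"dx": 0,"dy": 0,"dz": -0.01,"yaw": 0}
    - {"jaw": 0.02,"dx": 0,"dy": 0,"dz": -0.02,"yaw": 0}
    - {"jaw": 0.02,"dx": 0,"dy": 0,"dz": -0.03,"yaw": 0}
    - {"jaw": 0.02,"dx": 0,"dy": 0,"dz": -0.035,"yaw": 0}
    - {"jaw": 0.02,"dx": 0,"dy": 0,"dz": -0.03,"yaw": -0.11}
    - {"jaw": 0.02,"dx": 0,"dy": 0,"dz": 0,"yaw": -0.11}
    - {"jaw": 0.02,"dx": 0,"dy": 0,"dz": 0,"yaw": -0.1}
    - {"jaw": 0.02,"dx": 0,"dy": 0,"dz": 0,"yaw": 0}

```text
t: 20.23
tool_pos: [0.5102, -0.255, 0.1891]
orientation: [2.023, 2.403, 0.0]
force: [0.8, -0.1, -5.2]
opening: 0.03
gripper_force: 35.0
```

```bash
python3 - <<'E'
from h import *
print(read_state()['force'])
plan(.47,.2542,.11,np.radians(9.9))
E
```

```text
[ 0.8197 -0.1064 -5.2005]
t 20.225 pos [ 0.5102 -0.255   0.1891] yaw turn -0.0014 q6 -0.72 tilt [ 0.0008 -0.0005] y-ang 0.1714 shift after turn [0.5086 0.0478 0.0788]
```

Request:
carry_out:
  moves:
    - {"jaw": 0.02,"dx": 0.03,"dy": 0.003,"dz": 0,"yaw": 0}
    - {"jaw": 0.02,"dx": 0.05,"dy": 0.005,"dz": 0,"yaw": 0}
    - {"jaw": 0.02,"dx": 0.056,"dy": 0.005,"dz": 0,"yaw": 0}
    - {"jaw": 0.02,"dx": 0.056,"dy": 0.005,"dz": 0,"yaw": 0}
    - {"jaw": 0.02,"dx": 0.056,"dy": 0.005,"dz": 0,"yaw": 0}
    - {"jaw": 0.02,"dx": 0.056,"dy": 0.005,"dz": 0,"yaw": 0}
    - {"jaw": 0.02,"dx": 0.056,"dy": 0.005,"dz": 0,"yaw": 0}
    - {"jaw": 0.02,"dx": 0.056,"dy": 0.005,"dz": 0,"yaw": 0}

```text
t: 21.22
tool_pos: [0.4761, 0.1633, 0.1888]
orientation: [2.025, 2.401, 0.001]
force: [0.6, -0.1, -4.9]
opening: 0.0298
gripper_force: 35.0
```

Request:
carry_out:
  moves:
    - {"jaw": 0.02,"dx": 0.05,"dy": 0.005,"dz": 0,"yaw": 0}
    - {"jaw": 0.02,"dx": 0.03,"dy": 0.004,"dz": 0,"yaw": 0}
    - {"jaw": 0.02,"dx": 0.0125,"dy": 0,"dz": 0,"yaw": 0}
    - {"jaw": 0.02,"dx": 0,"dy": 0,"dz": 0.03,"yaw": 0}
    - {"jaw": 0.02,"dx": 0,"dy": 0,"dz": 0.03,"yaw": 0}
    - {"jaw": 0.02,"dx": 0,"dy": 0,"dz": 0.018,"yaw": 0}
    - {"jaw": 0.02,"dx": 0,"dy": 0,"dz": 0,"yaw": 0}
    - {"jaw": 0.02,"dx": 0,"dy": 0,"dz": 0,"yaw": 0}

```text
t: 22.22
tool_pos: [0.4703, 0.2542, 0.1113]
orientation: [2.023, 2.403, 0.003]
force: [0.4, 0.4, -5.1]
opening: 0.0296
gripper_force: 35.0
```

```bash
python3 - <<'E'
from h import *
plan(.47,.2542,.0575,np.radians(9.9))
print(proj('wrist',[[.4569,.3291,.042]]))
snap('wrist','w8.png')
E
```

```text
t 22.225 pos [0.4703 0.2542 0.1113] yaw turn -0.0015 q6 0.23 tilt [0.0017 0.0007] y-ang 0.1713 shift after turn [ 0.     -0.0004  0.0538]
[[279.7954 107.101 ]]
```

View pics/w8.png

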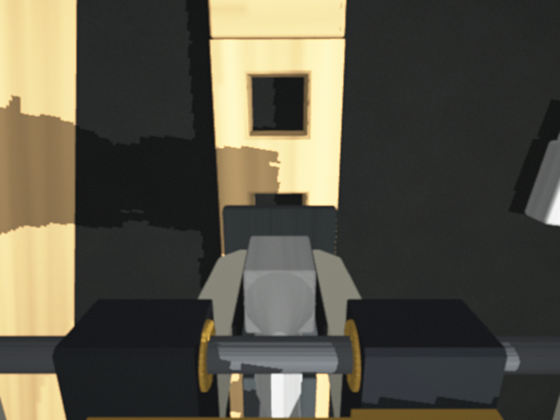

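The last hole is at (279,104) as predicted, and the cone is centred. I'll lower it.

Request:
carry_out:
  moves:
    - {"jaw": 0.02,"dx": 0,"dy": 0,"dz": 0.018,"yaw": 0}
    - {"jaw": 0.02,"dx": 0,"dy": 0,"dz": 0.018,"yaw": 0}
    - {"jaw": 0.02,"dx": 0,"dy": 0,"dz": 0.01,"yaw": 0}
    - {"jaw": 0.02,"dx": 0,"dy": 0,"dz": 0.004,"yaw": 0}
    - {"jaw": 0.02,"dx": 0,"dy": 0,"dz": 0.002,"yaw": 0}
    - {"jaw": 0.02,"dx": 0,"dy": 0,"dz": 0.001,"yaw": 0}
    - {"jaw": 0.02,"dx": 0,"dy": 0,"dz": 0,"yaw": 0}
    - {"jaw": 0.02,"dx": 0,"dy": 0,"dz": 0,"yaw": 0}

```text
t: 23.28
tool_pos: [0.4696, 0.2543, 0.0573]
orientation: [2.022, 2.404, 0.001]
force: [0.2, -0.0, -5.0]
opening: 0.0301
gripper_force: 35.0
```

Request:
carry_out:
  moves:
    - {"jaw": 0.02,"dx": 0,"dy": 0,"dz": 0.001,"yaw": 0}
    - {"jaw": 0.02,"dx": 0,"dy": 0,"dz": 0,"yaw": 0}
    - {"jaw": 0.02,"dx": 0,"dy": 0,"dz": 0,"yaw": 0}

```text
t: 23.65
tool_pos: [0.4698, 0.2543, 0.057]
orientation: [2.022, 2.404, 0.001]
force: [-5.2, -2.2, 5.2]
opening: 0.0298
gripper_force: 35.0
```

Request:
carry_out:
  moves:
    - {"jaw": 0.093,"dx": 0,"dy": 0,"dz": 0,"yaw": 0}
    - {"jaw": 0.093,"dx": 0,"dy": 0,"dz": 0,"yaw": 0}
    - {"jaw": 0.093,"dx": 0,"dy": 0,"dz": -0.01,"yaw": 0}
    - {"jaw": 0.093,"dx": 0,"dy": 0,"dz": -0.03,"yaw": 0}
    - {"jaw": 0.093,"dx": 0,"dy": 0,"dz": -0.04,"yaw": 0}
    - {"jaw": 0.093,"dx": 0,"dy": 0,"dz": -0.03,"yaw": 0.135}
    - {"jaw": 0.093,"dx": 0,"dy": 0,"dz": 0,"yaw": 0.135}
    - {"jaw": 0.093,"dx": 0,"dy": 0,"dz": 0,"yaw": 0.135}

```text
t: 24.65
tool_pos: [0.4701, 0.2544, 0.1676]
orientation: [2.468, 1.942, 0.004]
force: [1.0, 0.8, 0.2]
opening: 0.0927
gripper_force: 0.0
```

```bash
python3 - <<'E'
from h import *
plan(.4963,-.3194,.15,np.radians(168.5)-.035)
E
```

```text
t 24.65 pos [0.4701 0.2544 0.1676] yaw turn -0.0017 q6 0.64 tilt [0.0022 0.0009] y-ang -0.2375 shift after turn [-0.5519  0.1595  0.0171]
```

Request:
carry_out:
  moves:
    - {"jaw": 0.093,"dx": -0.03,"dy": 0.009,"dz": 0,"yaw": 0}
    - {"jaw": 0.093,"dx": -0.055,"dy": 0.016,"dz": 0,"yaw": 0}
    - {"jaw": 0.093,"dx": -0.055,"dy": 0.016,"dz": 0,"yaw": 0}
    - {"jaw": 0.093,"dx": -0.055,"dy": 0.016,"dz": 0,"yaw": 0}
    - {"jaw": 0.093,"dx": -0.055,"dy": 0.016,"dz": 0,"yaw": 0}
    - {"jaw": 0.093,"dx": -0.055,"dy": 0.016,"dz": 0,"yaw": 0}
    - {"jaw": 0.093,"dx": -0.055,"dy": 0.016,"dz": 0,"yaw": 0}
    - {"jaw": 0.093,"dx": -0.055,"dy": 0.016,"dz": 0,"yaw": 0}

```text
t: 25.65
tool_pos: [0.4915, -0.1797, 0.167]
orientation: [2.464, 1.947, 0.001]
force: [1.5, -0.4, -0.9]
opening: 0.0931
gripper_force: 0.0
```

Request:
carry_out:
  moves:
    - {"jaw": 0.093,"dx": -0.055,"dy": 0.016,"dz": 0,"yaw": 0}
    - {"jaw": 0.093,"dx": -0.05,"dy": 0.014,"dz": 0,"yaw": 0}
    - {"jaw": 0.093,"dx": -0.032,"dy": 0.0085,"dz": 0.017,"yaw": 0}
    - {"jaw": 0.093,"dx": 0,"dy": 0,"dz": 0,"yaw": 0}
    - {"jaw": 0.093,"dx": 0,"dy": 0,"dz": 0,"yaw": 0}
    - {"jaw": 0.093,"dx": 0,"dy": 0,"dz": 0,"yaw": 0}

```text
t: 26.4
tool_pos: [0.4977, -0.3188, 0.1499]
orientation: [2.463, 1.949, 0.001]
force: [-0.0, 0.3, 0.2]
opening: 0.0931
gripper_force: 0.0
```

```bash
python3 - <<'E'
from h import *
plan(.4963,-.3194,.063,np.radians(168.5)-.035)
print(proj('wrist',[[.4963,-.3194,.12]]))
a=snap('wrist','w9.png');t=snap('top','t9.png')
o=np.vstack([cv2.resize(a[:,100:460],(467,545))]);b=cv2.resize(t[200:260,160:230],(330,283),interpolation=cv2.INTER_CUBIC)
c=np.zeros((545,800,3),np.uint8);c[:,:467]=o;c[:283,468:798]=b
cv2.imwrite('pics/c9.png',c[:,:,::-1])
E
```

```text
t 26.4 pos [ 0.4977 -0.3188  0.1499] yaw turn 0.0040 q6 -0.42 tilt [ 0.001  -0.0005] y-ang -0.2317 shift after turn [-0.0009 -0.0014  0.0869]
[[278.9045 245.19  ]]
```

View pics/c9.png

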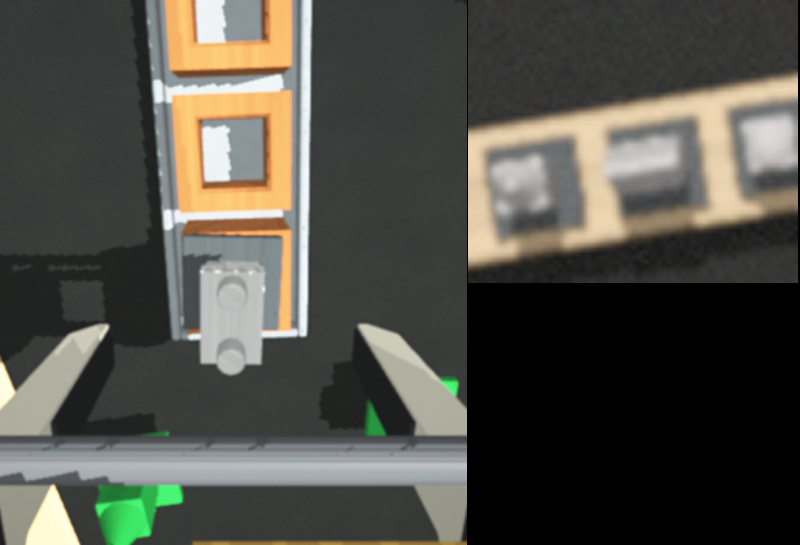

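The cone stands in the third hole. The fork's pin tops are at (279,225) and (278,277), so the middle is about (279,251). I shift -4.5 mm in dx and grip.

Request:
carry_out:
  moves:
    - {"jaw": 0.093,"dx": -0.0045,"dy": -0.0015,"dz": 0.03,"yaw": 0}
    - {"jaw": 0.093,"dx": 0,"dy": 0,"dz": 0.03,"yaw": 0}
    - {"jaw": 0.093,"dx": 0,"dy": 0,"dz": 0.02,"yaw": 0}
    - {"jaw": 0.07,"dx": 0,"dy": 0,"dz": 0.007,"yaw": 0}
    - {"jaw": 0.045,"dx": 0,"dy": 0,"dz": 0,"yaw": 0}
    - {"jaw": 0.025,"dx": 0,"dy": 0,"dz": 0,"yaw": 0}
    - {"jaw": 0.02,"dx": 0,"dy": 0,"dz": 0,"yaw": 0}
    - {"jaw": 0.02,"dx": 0,"dy": 0,"dz": 0,"yaw": 0}

```text
t: 27.5
tool_pos: [0.495, -0.3241, 0.0626]
orientation: [2.464, 1.948, 0.0]
force: [0.5, 0.5, -0.6]
opening: 0.0478
gripper_force: 0.0
```

Request:
carry_out:
  moves:
    - {"jaw": 0.02,"dx": 0,"dy": 0,"dz": 0,"yaw": 0}
    - {"jaw": 0.02,"dx": 0,"dy": 0,"dz": 0,"yaw": 0}
    - {"jaw": 0.02,"dx": 0,"dy": 0,"dz": 0,"yaw": 0}

```text
t: 27.88
tool_pos: [0.4949, -0.3239, 0.0621]
orientation: [2.464, 1.948, 0.0]
force: [1.3, 0.9, 1.4]
opening: 0.03
gripper_force: 34.9
```

Request:
carry_out:
  moves:
    - {"jaw": 0.02,"dx": 0,"dy": 0,"dz": -0.01,"yaw": 0}
    - {"jaw": 0.02,"dx": 0,"dy": 0,"dz": -0.02,"yaw": 0}
    - {"jaw": 0.02,"dx": 0,"dy": 0,"dz": -0.03,"yaw": 0}
    - {"jaw": 0.02,"dx": 0,"dy": 0,"dz": -0.035,"yaw": 0}
    - {"jaw": 0.02,"dx": 0,"dy": 0,"dz": -0.03,"yaw": -0.135}
    - {"jaw": 0.02,"dx": 0,"dy": 0,"dz": 0,"yaw": -0.135}
    - {"jaw": 0.02,"dx": 0,"dy": 0,"dz": 0,"yaw": -0.135}
    - {"jaw": 0.02,"dx": 0,"dy": 0,"dz": 0,"yaw": 0}

```text
t: 28.88
tool_pos: [0.4946, -0.3239, 0.188]
orientation: [2.023, 2.403, -0.0]
force: [0.2, -1.1, -5.5]
opening: 0.0296
gripper_force: 34.9
```

```bash
python3 - <<'E'
from h import *
print(read_state()['force'])
plan(.4569,.3291,.11,np.radians(9.9))
E
```

```text
[ 0.2255 -1.0939 -5.4849]
t 28.875 pos [ 0.4946 -0.3239  0.188 ] yaw turn -0.0016 q6 -0.84 tilt [ 0.0005 -0.0005] y-ang 0.1712 shift after turn [0.6498 0.0751 0.0777]
```

Request:
carry_out:
  moves:
    - {"jaw": 0.02,"dx": 0.03,"dy": 0.0035,"dz": 0,"yaw": 0}
    - {"jaw": 0.02,"dx": 0.056,"dy": 0.0065,"dz": 0,"yaw": 0}
    - {"jaw": 0.02,"dx": 0.056,"dy": 0.0065,"dz": 0,"yaw": 0}
    - {"jaw": 0.02,"dx": 0.056,"dy": 0.0065,"dz": 0,"yaw": 0}
    - {"jaw": 0.02,"dx": 0.056,"dy": 0.0065,"dz": 0,"yaw": 0}
    - {"jaw": 0.02,"dx": 0.056,"dy": 0.0065,"dz": 0,"yaw": 0}
    - {"jaw": 0.02,"dx": 0.056,"dy": 0.0065,"dz": 0,"yaw": 0}
    - {"jaw": 0.02,"dx": 0.056,"dy": 0.0065,"dz": 0,"yaw": 0}

```text
t: 29.88
tool_pos: [0.4704, 0.1021, 0.1878]
orientation: [2.027, 2.399, 0.001]
force: [1.2, -1.2, -5.6]
opening: 0.0296
gripper_force: 34.9
```

Request:
carry_out:
  moves:
    - {"jaw": 0.02,"dx": 0.056,"dy": 0.0065,"dz": 0,"yaw": 0}
    - {"jaw": 0.02,"dx": 0.056,"dy": 0.0065,"dz": 0,"yaw": 0}
    - {"jaw": 0.02,"dx": 0.056,"dy": 0.0065,"dz": 0,"yaw": 0}
    - {"jaw": 0.02,"dx": 0.04,"dy": 0.004,"dz": 0,"yaw": 0}
    - {"jaw": 0.02,"dx": 0.02,"dy": 0.0025,"dz": 0,"yaw": 0}
    - {"jaw": 0.02,"dx": 0,"dy": 0,"dz": 0.025,"yaw": 0}
    - {"jaw": 0.02,"dx": 0,"dy": 0,"dz": 0.03,"yaw": 0}
    - {"jaw": 0.02,"dx": 0,"dy": 0,"dz": 0.02,"yaw": 0}

```text
t: 30.88
tool_pos: [0.4568, 0.3285, 0.1105]
orientation: [-2.025, -2.402, 0.003]
force: [0.8, -0.4, -4.9]
opening: 0.0299
gripper_force: 34.9
```

Request:
carry_out:
  moves:
    - {"jaw": 0.02,"dx": 0,"dy": 0,"dz": 0,"yaw": 0}
    - {"jaw": 0.02,"dx": 0,"dy": 0,"dz": 0,"yaw": 0}

```text
t: 31.12
tool_pos: [0.4581, 0.3296, 0.1132]
orientation: [2.023, 2.403, 0.002]
force: [0.5, -0.3, -4.3]
opening: 0.0298
gripper_force: 34.9
```

```bash
python3 - <<'E'
from h import *
plan(.4569,.3291,.0575,np.radians(9.9))
E
```

```text
t 31.125 pos [0.4581 0.3296 0.1132] yaw turn -0.0016 q6 0.36 tilt [0.0014 0.0008] y-ang 0.1711 shift after turn [-0.0003 -0.0013  0.0557]
```

Request:
carry_out:
  moves:
    - {"jaw": 0.02,"dx": 0,"dy": -0.001,"dz": 0.018,"yaw": 0}
    - {"jaw": 0.02,"dx": 0,"dy": 0,"dz": 0.018,"yaw": 0}
    - {"jaw": 0.02,"dx": 0,"dy": 0,"dz": 0.01,"yaw": 0}
    - {"jaw": 0.02,"dx": 0,"dy": 0,"dz": 0.005,"yaw": 0}
    - {"jaw": 0.02,"dx": 0,"dy": 0,"dz": 0.003,"yaw": 0}
    - {"jaw": 0.02,"dx": 0,"dy": 0,"dz": 0.001,"yaw": 0}
    - {"jaw": 0.02,"dx": 0,"dy": 0,"dz": 0,"yaw": 0}
    - {"jaw": 0.02,"dx": 0,"dy": 0,"dz": 0,"yaw": 0}

```text
t: 32.12
tool_pos: [0.4566, 0.3294, 0.0574]
orientation: [2.022, 2.404, 0.001]
force: [-0.2, -0.4, -5.5]
opening: 0.0299
gripper_force: 34.9
```

Request:
carry_out:
  moves:
    - {"jaw": 0.02,"dx": 0,"dy": 0,"dz": 0.001,"yaw": 0}
    - {"jaw": 0.02,"dx": 0,"dy": 0,"dz": 0.0005,"yaw": 0}
    - {"jaw": 0.02,"dx": 0,"dy": 0,"dz": 0,"yaw": 0}

```text
t: 32.5
tool_pos: [0.4565, 0.3294, 0.0561]
orientation: [2.022, 2.404, 0.001]
force: [-2.6, -1.0, 1.8]
opening: 0.0297
gripper_force: 35.0
```

Contact, so I'll release, go up and retreat clear for a final look.

Request:
carry_out:
  moves:
    - {"jaw": 0.093,"dx": 0,"dy": 0,"dz": 0,"yaw": 0}
    - {"jaw": 0.093,"dx": 0,"dy": 0,"dz": 0,"yaw": 0}
    - {"jaw": 0.093,"dx": 0,"dy": 0,"dz": -0.01,"yaw": 0}
    - {"jaw": 0.093,"dx": 0,"dy": 0,"dz": -0.03,"yaw": 0}
    - {"jaw": 0.093,"dx": 0,"dy": 0,"dz": -0.04,"yaw": 0}
    - {"jaw": 0.093,"dx": 0,"dy": 0,"dz": -0.04,"yaw": 0}
    - {"jaw": 0.093,"dx": -0.05,"dy": 0,"dz": -0.02,"yaw": 0}
    - {"jaw": 0.093,"dx": -0.05,"dy": 0,"dz": 0,"yaw": 0}

```text
t: 33.5
tool_pos: [0.475, 0.2306, 0.1991]
orientation: [2.018, 2.404, 0.008]
force: [0.6, -0.2, -0.7]
opening: 0.0929
gripper_force: 0.0
```

Request:
carry_out:
  moves:
    - {"jaw": 0.093,"dx": -0.056,"dy": 0,"dz": 0,"yaw": 0}
    - {"jaw": 0.093,"dx": -0.056,"dy": 0,"dz": 0,"yaw": 0}
    - {"jaw": 0.093,"dx": -0.056,"dy": 0,"dz": 0,"yaw": 0}
    - {"jaw": 0.093,"dx": -0.056,"dy": 0,"dz": 0,"yaw": 0}
    - {"jaw": 0.093,"dx": -0.056,"dy": 0,"dz": 0,"yaw": 0}
    - {"jaw": 0.093,"dx": -0.04,"dy": 0,"dz": 0,"yaw": 0}
    - {"jaw": 0.093,"dx": 0,"dy": 0,"dz": 0,"yaw": 0}
    - {"jaw": 0.093,"dx": 0,"dy": 0,"dz": 0,"yaw": 0}

```text
t: 34.5
tool_pos: [0.5282, -0.0842, 0.1959]
orientation: [2.023, 2.403, 0.001]
force: [-0.4, -0.2, 0.1]
opening: 0.0931
gripper_force: 0.0
```

```bash
python3 - <<'E'
from h import *
t=snap('top','t10.png');s=snap('scene','s10.png')
c=np.zeros((590,798,3),np.uint8)
c[:228]=cv2.resize(t[190:270,115:395],(798,228),interpolation=cv2.INTER_CUBIC)
c[230:590,:520]=cv2.resize(s[100:220,240:413],(520,360),interpolation=cv2.INTER_CUBIC)
cv2.imwrite('pics/c10.png',c[:,:,::-1])
E
```

```text
(no output)
```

View pics/c10.png

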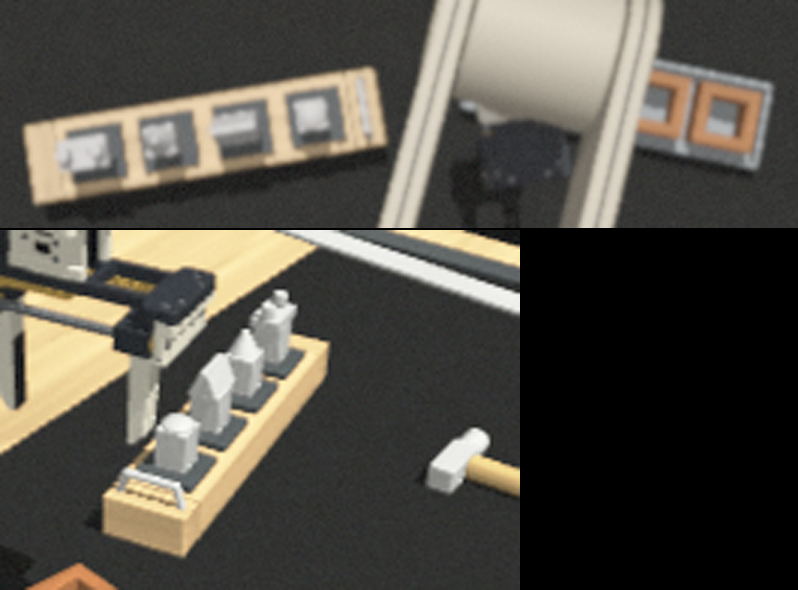

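All four stand upright and flat, in order from the handle: dome, cutter, cone, fork. I'll hand it in.

```bash
python3 -c "
from plant import *
print(close_job())"
```

```text
the job is handed in; nothing more can be done
None
```

All four tools stand upright and flat in the holder, in order from the handle: dome, cutter, cone, fork; I handed the job in at about 35 s of the 112 s allowed, but the call did not report a verdict.

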